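# Open the sloping reagent box

### The job

The sloping reagent box is to be opened for the next run. First lift the steel canister by its handle off the low stand in front of the box and set it down gently, upright and wholly on the black rubber mat; then raise the box's lid over the lip at its low end, slide it down and out of its grooves, and lay it gently, flat with its handle up, inside the rim of the steel tray. Keep the canister upright all the while and do not shift or knock over the jar and the beaker that stand behind the box.

Things in the scene. Friction and masses are not known exactly. Their poses are not given: they have to be found in the camera images.
- box: Grey plastic reagent box fixed on a steel frame, 104 mm wide (y), 133 mm long, sloping 28 deg: it rises towards its own +x, its low end with the lip faces its -x. Origin: on the bench under the middle of the frame (150 x 104 mm), z up. Its highest point, the top of the closed rear wall, is 167 mm above the bench.
- box_lip (a point): Middle of the inside of the box's lip, at the level of the two side ledges that carry the lid; axes as for box. The lip stands 6 mm above the ledges. Grooves 92 mm wide, 14 mm high square to the slope; their rails (76 mm apart) begin 55 mm up-slope of the lip. Raised 7 to 9 mm square to the slope, the lid passes over the lip; after sliding 70 to 80 mm down-slope it is clear of the rails and can be lifted off square to the slope.
- lid_grip (a point): Grip point in the middle of the lid's handle, 22 mm above the lid's underside. Axes: x up-slope, y across, z square out of the lid's top. The handle is an upright flat-sided bar 12 mm (x) by 40 mm (y), 30 mm tall above the plate, standing 26 mm from the plate's middle towards -x (the low end).
- lid_center (a point): Middle of the lid plate: a loose white plate 120 (x) x 88 (y) x 4 mm, about 110 g, lying in the box's grooves 1 mm behind the lip at the start. Axes as for lid_grip.
- canister_bar (a point): Middle of the top bar of the canister's rigid bail handle: a round dark steel bar 10 mm thick, straight for 52 mm along the canister's y, 122 mm above the canister's underside. The canister is closed and round, steel, 66 mm across and 75 mm high, about 0.35 kg; z is its upright axis. 42 mm are free under the bar.
- canister_base (a point): Centre of the canister's underside; axes as for canister_bar.
- stand: Low round dark steel stand, fixed, 90 mm across and 20 mm high, in front of the box's low end; the canister stands on it at the start. Origin: centre of its underside.
- mat: Black rubber mat, fixed flat on the bench, 150 x 150 x 4 mm, left or right of the box. Origin: centre of its underside.
- tray_floor (a point): Centre of the floor (top side, 3 mm above the bench) of a flat steel tray, fixed, outside 200 (x) x 160 (y) mm, rim 3 mm thick and 8 mm above the floor, on the other side of the box from the mat.
- jar: Amber jar 52 mm across, 75 mm high, to be left alone. Origin: centre of its underside.
- beaker: White beaker 60 mm across, 75 mm high, to be left alone. Origin: centre of its underside.
There are look-alikes about, which are no part of the job. What is shaped like the part that bears lid_grip but turquoise or yellow is not meant.

How it is judged:
By the outcome, as a careful person would: the job done as asked, in the order asked, and still so for the second after the job is handed in, with the robot touching nothing.
It also fails if it takes over 66 s, if anything falls off the work surface, if the arm or the gripper's body presses on something with over 40 N, if the wrist force passes 120 N, or if a joint passes its speed limit or range.

### The arm

A 7-joint arm with a two-finger parallel gripper is mounted at the origin on the work surface. World frame = base frame: x ahead of the robot, y to its left, z up, the work surface at z = 0. Lengths are in mm, angles in rad, forces in N, time in s.
With the tool pointing down it reaches from about 425 to 950 mm from the base axis. Payload 16.7 kg.
Tool frame: the origin (TCP) lies midway between the tips of the shut fingers; the grasp point (between the pads) lies 19 mm behind it; z points along the fingers, y is the line along which they close (so a half turn about z gives the same grasp; the last joint's range is limited). The gripper opens to 94 mm and grips with 3 to 60 N. Pads are 16 mm wide; open, the fingers measure 119 mm over their backs; the gripper's body (75 mm by 177 mm) begins 78 mm behind the grasp point.
Start: joints at [-1.446, 0.426, 0.074, 1.606, -0.034, 1.111, -0.067], TCP at [183.169, 649.633, 205.467] pointing down, gripper open.
Joint ranges: [-2.85, 2.85], [-0.5, 2.14], [-1.23, 1.37], [0.21, 2.46], [-1.02, 4.16], [0.16, 2.05], [-2.73, 2.73]. Speed limits (rad/s): [1.89, 1.89, 2.39, 2.39, 3.01, 3.01, 3.01].

### API

Orientations are given as a unit quaternion [x, y, z, w].
In Python, from workcell import r gives the robot as it stands.
- The arm moves only by the tool move_arm, never from a script. Its arguments are lists of equal length, an entry for each row: "claw": the finger opening in mm, from 0 to 94; "travel": the shift along the tool's x, y, z in mm, a list of three; "angular": the turn, a rotation vector about the tool's x, y, z in rad, a list of three. A call has 1 to 10 rows; each row is the pose to reach, as a shift and turn from the pose commanded when the call began, along the tool's axes at that moment; what a row does not reach only later rows make up. A row lasts 1/8 s, in which the tool goes at most 62.5 mm and 10.7 degrees, less where a joint would pass 70% of its speed; a pose out of reach is approached as far as the arm can. A call with a gripper value outside its range is refused whole. The fingers move at their own pace and stop on an object; "grip_force" is the grip in N (left out, the last holds). Time passes only in rows, so rows that repeat a pose let the fingers close. It gives the time, the measured TCP pose, the force, the opening and the grip force at its end, in the units of the state.
- r.sense(): the state, without advancing time (a new reading comes with each control period).
- r.get_image(name): name is "side" or "top" or "wrist"; returns the picture (480x640x3 uint8, red, green, blue); there is no depth.
- r.camera_params(name): a dict with "K" (3x3 intrinsics, pixels), "cam_to_world" (4x4, takes a point from camera to world coordinates). Camera axes: x right, y down, z forward; pixel columns grow to the right and rows downward; lengths in mm; the calibration is good to about 2 mm. A picture is of the moment at which its call begins: read the wrist's pose just before it. camera_params takes no time and is no camera call; for the wrist camera it gives the pose at the moment of the call.
- r.hand_in(): hands the job in; it is judged then, once.
Trained networks look in the newest picture that a camera, given by its name, has taken for a name from the list of things; names that differ only in an ending like _2 or _b are one class to them, and where a whole thing is asked for, a point or a joint stands for the part that bears it (a point fixed in the world has none). Each returns a list of dicts, best first, with "p" (0 to 1); they miss things now and then, are a little off and sometimes report something else, mostly with a low value. They report only what shows in the picture. A call takes as long as a camera call. They do not tell look-alikes from the thing itself.
- r.regions_of(camera, name): "pixels" (480x640 bool, what is visible of it) and "box" ([left, top, width, height] in pixels, round what is visible of it).
- r.spot_point(camera, name): "point" ([column, row] in pixels: a listed point, or the origin of a listed thing).
The state is a dict: "t": time; "joints": joint angles; "dq": joint speeds; "tau": joint torques, N m; "eef_pos": TCP position; "orientation": TCP orientation; "wrist_force": force on the tool from outside, world axes, zero at the start; "wrist_torque": the same for the moment, N m; "width": finger opening in mm; "gripper_force": force on a finger pad.
Only numpy, scipy, OpenCV 4.12 (cv2) and the standard library are available. Lean on these libraries where they do the work, as an engineer would, in place of code of your own. Each camera call takes 0.05 s, during which the arm holds its last target. There are 200 camera calls.

## Working session

There is one attempt and no reset: what is moved stays moved. The work goes in short steps, Python scripts to look and compute and a tool call to move; the robot and the scene stay as the last step left them, time stands still between calls to the robot, and variables do not carry over. Pictures are saved under pics/ and viewed, at most 13 in all, crops included, and the job is handed in when it is done.

Besides the shell and the picture viewer there is one more tool, called after "Request:" as name(argument=value, ...), one argument or row to a line, values as JSON. move_arm: Moves the arm, as the interface text tells. Its arguments: {"type":"object","properties":{"claw":{"type":"array","items":{"type":"number"}},"travel":{"type":"array","items":{"type":"array","items":{"type":"number"}}},"angular":{"type":"array","items":{"type":"array","items":{"type":"number"}}},"grip_force":{"type":"number"}},"required":["claw","travel","angular"]}

```bash
mkdir -p pics; ls; cat > h.py <<'E'
import numpy as np, cv2
from workcell import r
from scipy.spatial.transform import Rotation as R
def ray(cam,p,P=None):
    P=P or r.camera_params(cam);K=np.array(P["K"]);T=np.array(P["cam_to_world"])
    d=T[:3,:3]@np.linalg.solve(K,[p[0],p[1],1.]);return T[:3,3],d/np.linalg.norm(d)
def atz(cam,p,z,P=None):
    o,d=ray(cam,p,P);return o+d*(z-o[2])/d[2]
def tri(rays):
    A=0;b=0
    for o,d in rays:
        M=np.eye(3)-np.outer(d,d);A=A+M;b=b+M@o
    x=np.linalg.solve(A,b);return x,[np.linalg.norm((np.eye(3)-np.outer(d,d))@(x-o)) for o,d in rays]
def proj(cam,X,P=None):
    P=P or r.camera_params(cam);T=np.linalg.inv(np.array(P["cam_to_world"]));c=T[:3,:3]@np.array(X)+T[:3,3];u=np.array(P["K"])@c;return u[:2]/u[2]
def save(cam,n,crop=None,s=1):
    im=r.get_image(cam)[:,:,::-1]
    if crop: x,y,w,h=crop;im=im[y:y+h,x:x+w]
    cv2.imwrite("pics/"+n,cv2.resize(im,None,fx=s,fy=s,interpolation=cv2.INTER_CUBIC))
def local(X):  # world point -> tool axes shift from current TCP
    s=r.sense();return R.from_quat(s["orientation"]).inv().apply(np.array(X)-s["eef_pos"])
E
python3 - <<'E'
from h import *
np.set_printoptions(precision=1,suppress=True)
a=r.get_image("side");b=r.get_image("top")
cv2.imwrite("pics/a.png",cv2.resize(np.hstack([a,b])[:,:,::-1],(800,300),interpolation=cv2.INTER_AREA))
cv2.imwrite("pics/top.png",b[:,:,::-1]);cv2.imwrite("pics/side.png",a[:,:,::-1])
for n in ["box","box_lip","lid_grip","lid_center","canister_bar","canister_base","stand","mat","tray_floor","jar","beaker"]:
    for c in ["side","top"]:
        print(n,c,[(np.round(q["point"]).tolist(),round(q["p"],2)) for q in r.spot_point(c,n)[:4]])
s=r.sense();print(s["t"],s["eef_pos"],s["orientation"],s["wrist_force"])
for c in ["side","top"]: print(np.array(r.camera_params(c)["cam_to_world"]))
E
```

```text
pics
box side [([382.0, 286.0], 0.66)]
box top []
box_lip side [([357.0, 256.0], 0.94)]
box_lip top [([341.0, 249.0], 0.59)]
lid_grip side [([365.0, 209.0], 0.89), ([371.0, 240.0], 0.81), ([332.0, 359.0], 0.56)]
lid_grip top [([261.0, 306.0], 0.82), ([444.0, 165.0], 0.74), ([353.0, 254.0], 0.57)]
lid_center side [([353.0, 216.0], 0.8), ([349.0, 376.0], 0.77), ([381.0, 239.0], 0.76), ([312.0, 303.0], 0.41)]
lid_center top [([269.0, 314.0], 0.88), ([368.0, 260.0], 0.86), ([432.0, 160.0], 0.81)]
canister_bar side [([308.0, 249.0], 0.78), ([326.0, 254.0], 0.54)]
canister_bar top [([296.0, 226.0], 0.59)]
canister_base side [([311.0, 297.0], 0.62)]
canister_base top [([299.0, 234.0], 0.9)]
stand side [([313.0, 304.0], 0.59)]
stand top [([296.0, 236.0], 0.9)]
mat side [([472.0, 259.0], 0.91), ([323.0, 255.0], 0.28)]
mat top [([463.0, 296.0], 0.7)]
tray_floor side [([211.0, 420.0], 0.61)]
tray_floor top [([164.0, 279.0], 0.75), ([353.0, 255.0], 0.47), ([296.0, 233.0], 0.19)]
jar side [([326.0, 252.0], 0.69)]
jar top [([362.0, 188.0], 0.58)]
beaker side [([221.0, 300.0], 0.58), ([369.0, 238.0], 0.41)]
beaker top [([238.0, 177.0], 0.75)]
1.2 [183.1 649.6 205.5] [ 0.1  1.  -0.  -0. ] [ 0.8 -0.2  0.3]
[[ -0.7  -0.4   0.6 128.2]
 [ -0.7   0.4  -0.5 464.9]
 [  0.   -0.8  -0.6 625. ]
 [  0.    0.    0.    1. ]]
[[  0.   -1.    0.1 561. ]
 [ -1.   -0.   -0.    9.7]
 [  0.   -0.1  -1.  936.3]
 [  0.    0.    0.    1. ]]
```

View pics/top.png

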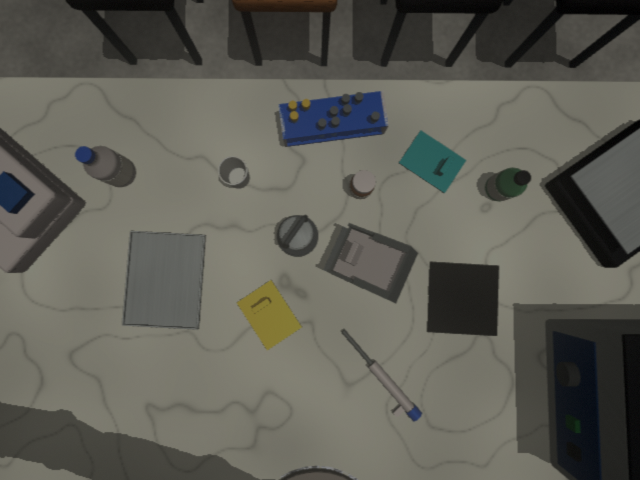

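View pics/side.png

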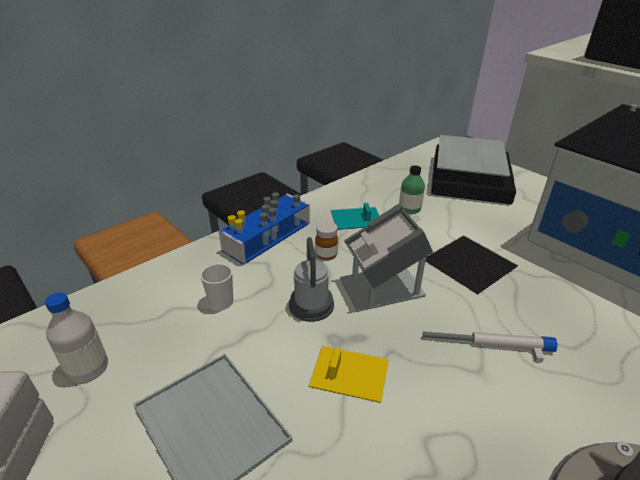

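Top view: the yellow plate at (269,314) and the turquoise one at (432,160) are look-alikes. The white lid at (368,260), lying in the sloping box with its bar near (348,252), fits the description. The canister is at (296,235), the mat at (463,298) and the tray at (164,279). The side view shows the lid at (381,239) and the bail bar at about (311,245).

```bash
python3 - <<'E'
from h import *
np.set_printoptions(precision=1,suppress=True)
r.get_image("side");r.get_image("top")
pp={"box_lip":[(357,256),(341,249)],"lid_grip":[(371,240),(353,254)],"lid_center":[(381,239),(368,260)],"canister_bar":[(308,249),(296,226)],"canister_base":[(311,297),(299,234)]}
for n,(a,b) in pp.items():
    x,e=tri([ray("side",a),ray("top",b)]);print(n,x,np.array(e))
for n,p,z in [("stand",(296,236),0),("mat",(463,296),4),("mat",(463,298),4),("tray_floor",(164,279),3),("jar",(362,188),0),("beaker",(238,177),0)]:
    print(n,atz("top",p,z))
print("side: mat",atz("side",(472,259),0),"tray",atz("side",(211,420),3))
def rect(n,near,z):
    for q in r.regions_of("top",n):
        m=q["pixels"].astype(np.uint8);ys,xs=np.nonzero(m)
        if abs(xs.mean()-near[0])+abs(ys.mean()-near[1])<30:
            bx=cv2.boxPoints(cv2.minAreaRect(np.c_[xs,ys].astype(np.float32)))
            w=np.array([atz("top",c,z) for c in bx]);print(n,q["p"],bx.tolist());print(w[:,:2],w.mean(0));return m
rect("lid_center",(368,260),125);rect("mat",(463,296),4);rect("tray_floor",(164,279),11);rect("box",(368,260),0)
# bar orientation side/top crop
im=cv2.imread("pics/top.png")[190:310,255:425];im2=cv2.imread("pics/side.png")[190:325,280:445]
cv2.imwrite("pics/crop.png",np.hstack([cv2.resize(im,(400,300),interpolation=3),cv2.resize(im2,(367,300),interpolation=3)]))
E
```

```text
box_lip [591.5 -44.1  95.9] [0.8 0.8]
lid_grip [579.9 -65.2 130.1] [0.8 0.8]
lid_center [571.9 -91.1 124.5] [3.2 3.2]
canister_bar [633.2  42.5 131.8] [1.5 1.5]
canister_base [626.9  41.1  16.4] [2.2 2.2]
stand [622.1  46.5   0. ]
mat [ 494.7 -311.2    4. ]
mat [ 490.5 -311.1    4. ]
tray_floor [529.  327.4   3. ]
jar [727.6 -96.8   0. ]
beaker [750.7 173.8   0. ]
side: mat [ 496.  -323.9    0. ] tray [532.8 325.    3. ]
lid_center 0.71 [[331.876708984375, 269.6712341308594], [350.986328125, 227.63015747070312], [405.3082275390625, 252.32192993164062], [386.1986083984375, 294.3630065917969]]
[[ 551.3  -25.7]
 [ 630.1  -61.5]
 [ 584.1 -163.1]
 [ 506.  -126.6]] [567.9 -94.2 125. ]
mat 0.83 [[425.44915771484375, 332.6999816894531], [427.9619140625, 261.0863952636719], [499.6280517578125, 263.6009826660156], [497.11529541015625, 335.2145690917969]]
[[ 417.2 -229.7]
 [ 568.9 -237.4]
 [ 564.  -391.7]
 [ 412.3 -382.1]] [ 490.6 -310.2    4. ]
tray_floor 0.76 [[120.79693603515625, 324.8426513671875], [127.63958740234375, 229.0457000732422], [205.03045654296875, 234.5736083984375], [198.18780517578125, 330.37054443359375]]
[[433.3 412.4]
 [635.  405.1]
 [623.8 240.1]
 [422.1 250. ]] [528.5 326.9  11. ]
box 0.64 [[320.9278259277344, 270.412353515625], [344.9278259277344, 216.412353515625], [419.2474060058594, 249.44329833984375], [395.2474060058594, 303.44329833984375]]
[[ 548.2   -7.6]
 [ 665.1  -59.4]
 [ 594.  -220. ]
 [ 478.2 -166.9]] [ 571.4 -113.5    0. ]
```

View pics/crop.png

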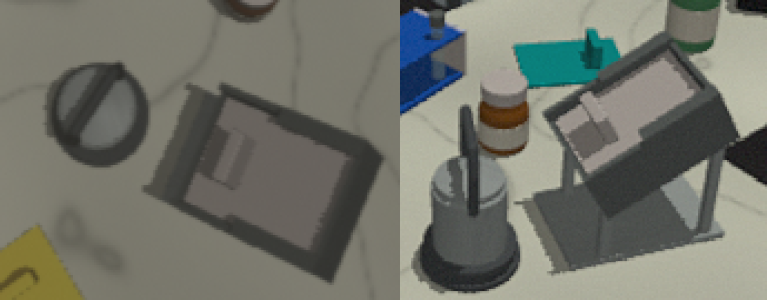

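```bash
cat >> h.py <<'E'
def go(X,Rt=None):
    s=r.sense();R0=R.from_quat(s["orientation"])
    print("travel",np.round(R0.inv().apply(np.array(X)-s["eef_pos"]),1),"ang",np.round((R0.inv()*(Rt if Rt is not None else R0)).as_rotvec(),3))
def down(ydeg): # tool down, closing axis y at world angle ydeg
    a=np.radians(ydeg);y=np.array([np.cos(a),np.sin(a),0]);z=np.array([0,0,-1.]);return R.from_matrix(np.c_[np.cross(y,z),y,z])
E
python3 - <<'E'
from h import *
np.set_printoptions(precision=2,suppress=True)
a=atz("top",(281.8,248.2),142);b=atz("top",(306.9,218.9),142);print(a,b,(a+b)/2,np.degrees(np.arctan2(*(b-a)[1::-1])))
m=R.from_quat(r.sense()["orientation"]).as_matrix();print(m)
for y in (50,-130): go([628,43,260],down(y))
E
```

```text
[590.41  66.72 142.  ] [644.46  21.05 142.  ] [617.44  43.89 142.  ] -40.19031796892737
[[-0.96  0.27 -0.  ]
 [ 0.27  0.96 -0.  ]
 [ 0.   -0.   -1.  ]]
travel [-592.8 -463.2  -54.5] ang [-0.    0.    0.42]
travel [-592.8 -463.2  -54.5] ang [-0.   -0.   -2.72]
```

Request:
move_arm(
  claw=[94, 94, 94, 94, 94, 94, 94, 94, 94, 94],
  travel=[
    [-59, -46, -20],
    [-118, -92, -40],
    [-177, -138, -54],
    [-236, -184, -54],
    [-295, -230, -54],
    [-354, -276, -54],
    [-413, -322, -54],
    [-472, -368, -54],
    [-531, -414, -54],
    [-588, -460, -54],
  ],
  angular=[
    [0, 0, 0],
    [0, 0, 0.05],
    [0, 0, 0.1],
    [0, 0, 0.15],
    [0, 0, 0.2],
    [0, 0, 0.25],
    [0, 0, 0.3],
    [0, 0, 0.35],
    [0, 0, 0.4],
    [0, 0, 0.42],
  ],
)

```text
t: 2.75
eef_pos: [550.5, 148.8, 259.7]
orientation: [0.341, 0.94, 0.0, 0.0]
wrist_force: [-0.4, 0.7, 0.1]
width: 93.8
gripper_force: 0.0
```

Request:
move_arm(
  claw=[70, 70, 70],
  travel=[
    [0, 0, 0],
    [0, 0, 0],
    [0, 0, 0],
  ],
  angular=[
    [0, 0, 0],
    [0, 0, 0],
    [0, 0, 0],
  ],
)

```text
t: 3.12
eef_pos: [548.9, 151.8, 259.3]
orientation: [0.339, 0.941, 0.0, -0.0]
wrist_force: [-0.0, -0.2, 0.2]
width: 71.1
gripper_force: 0.0
```

```bash
python3 - <<'E'
from h import *
np.set_printoptions(precision=2,suppress=True)
s=r.sense();print(s["t"],s["eef_pos"],s["joints"])
P=r.camera_params("wrist");save("wrist","w1.png");T=np.array(P["cam_to_world"]);print(T)
for n in ["canister_bar","canister_base","stand","box_lip","lid_grip","lid_center"]:
    for q in r.spot_point("wrist",n)[:2]:print(n,np.round(q["point"]),round(q["p"],2))
cb=r.spot_point("wrist","canister_bar")
if cb:print("bar",atz("wrist",cb[0]["point"],142,P))
print(proj("wrist",[622,43,142],P))
E
```

```text
3.125 [548.91 151.78 259.26] [-0.77  0.22  0.46  1.8  -0.11  1.14  0.6 ]
[[  0.64   0.75   0.18 495.74]
 [  0.77  -0.62  -0.15 194.3 ]
 [ -0.     0.23  -0.97 437.98]
 [  0.     0.     0.     1.  ]]
canister_bar [189. 338.] 0.74
canister_bar [277. 367.] 0.64
canister_base [292. 310.] 0.88
lid_grip [258. 188.] 0.86
lid_center [241. 184.] 0.7
bar [542.84  -1.4  142.  ]
[279.98 368.25]
```

View pics/w1.png

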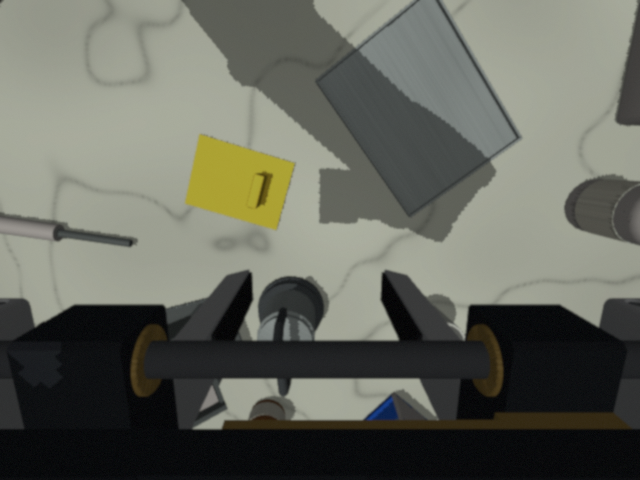

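The wrist view shows the canister with its bail bar running from (283,310) to (285,392) between the fingers, about parallel to the tool's x. The yellow look-alike is at (240,180).

```bash
python3 - <<'E'
from h import *
np.set_printoptions(precision=2,suppress=True)
a,b=[atz("wrist",p,142) for p in [(283,310),(285,392)]];print(a,b,np.degrees(np.arctan2(*(b-a)[1::-1])),(a+b)/2)
for p in [(283,310),(285,392)]:print(atz("wrist",p,147))
c=[620,43,200];go(c,down(50))
E
```

```text
[578.65  83.78 142.  ] [645.33  28.06 142.  ] -39.883775058262465 [611.99  55.92 142.  ]
[577.26  85.63 147.  ]
[642.82  30.85 147.  ]
travel [-123.1  -37.5   59.3] ang [ 0. -0.  0.]
```

Request:
move_arm(
  claw=[60, 60, 60, 60, 60, 60],
  travel=[
    [-42, -12, 0],
    [-84, -24, 20],
    [-126, -36, 40],
    [-126, -36, 59],
    [-126, -36, 59],
    [-126, -36, 59],
  ],
  angular=[
    [0, 0, 0],
    [0, 0, 0],
    [0, 0, 0],
    [0, 0, 0],
    [0, 0, 0],
    [0, 0, 0],
  ],
)

```text
t: 4.28
eef_pos: [623.2, 43.2, 200.9]
orientation: [0.34, 0.94, 0.0, 0.0]
wrist_force: [-0.4, 0.2, 0.8]
width: 59.8
gripper_force: 0.0
```

```bash
python3 - <<'E'
from h import *
np.set_printoptions(precision=2,suppress=True)
s=r.sense();print(s["t"],s["eef_pos"])
P=r.camera_params("wrist");im=r.get_image("wrist")
t=r.get_image("side")
cv2.imwrite("pics/w2.png",np.hstack([cv2.resize(im[200:480,120:520],(400,280)),cv2.resize(t[180:330,220:420],(373,280),interpolation=3)])[:,:,::-1])
for n in ["canister_bar"]:
  for c in ["wrist","top","side"]:
    for q in r.spot_point(c,n)[:2]:print(n,c,np.round(q["point"]),round(q["p"],2),atz(c,q["point"],142))
E
```

```text
4.275 [623.22  43.23 200.94]
canister_bar wrist [316. 257.] 0.73 [620.87  42.33 142.  ]
canister_bar top [295. 228.] 0.74 [627.95  42.83 142.  ]
canister_bar side [307. 251.] 0.85 [620.71  57.45 142.  ]
```

View pics/w2.png

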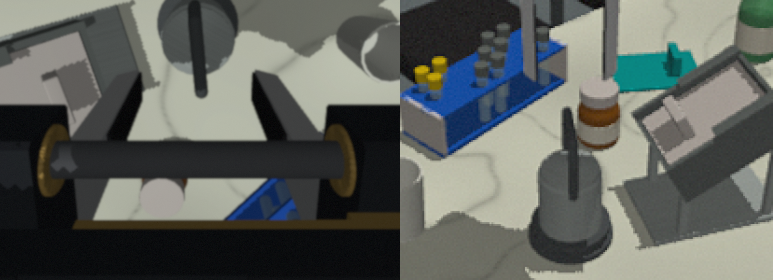

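The wrist crop shows the bar centred between the fingers. Its far end is at (322,293) in the full picture and the network puts its middle at (316,257), which is (621,42) in the world, right under the TCP. Descend and grip.

Request:
move_arm(
  claw=[60, 60, 60, 60, 0, 0, 0, 0, 0, 0],
  travel=[
    [0, -1, 40],
    [0, -1, 70],
    [0, -1, 78],
    [0, -1, 78],
    [0, -1, 78],
    [0, -1, 78],
    [0, -1, 78],
    [0, -1, 78],
    [0, -1, 78],
    [0, -1, 78],
  ],
  angular=[
    [0, 0, 0],
    [0, 0, 0],
    [0, 0, 0],
    [0, 0, 0],
    [0, 0, 0],
    [0, 0, 0],
    [0, 0, 0],
    [0, 0, 0],
    [0, 0, 0],
    [0, 0, 0],
  ],
  grip_force=40,
)

```text
t: 5.78
eef_pos: [622.6, 41.4, 122.2]
orientation: [0.34, 0.94, -0.0, -0.0]
wrist_force: [0.4, -0.1, -1.5]
width: 8.7
gripper_force: 39.6
```

Request:
move_arm(
  claw=[0, 0, 0, 0, 0, 0],
  travel=[
    [0, 0, 0],
    [0, 0, -5],
    [0, 0, -15],
    [0, 0, -35],
    [0, 0, -60],
    [0, 0, -60],
  ],
  angular=[
    [0, 0, 0],
    [0, 0, 0],
    [0, 0, 0],
    [0, 0, 0],
    [0, 0, 0],
    [0, 0, 0],
  ],
)

```text
t: 6.52
eef_pos: [623.9, 41.3, 184.9]
orientation: [0.341, 0.94, 0.001, 0.002]
wrist_force: [0.3, -0.5, -5.2]
width: 8.3
gripper_force: 39.5
```

```bash
python3 - <<'E'
from h import *
np.set_printoptions(precision=2,suppress=True)
s=r.sense();print(s["t"],s["eef_pos"],s["wrist_force"],s["wrist_torque"],s["width"])
a=r.get_image("side");cv2.imwrite("pics/s3.png",cv2.resize(a[150:330,220:440],(733,600),interpolation=3)[:,:,::-1])
for n in ["canister_base","canister_bar"]:
    for q in r.spot_point("side",n)[:2]:print(n,np.round(q["point"]),round(q["p"],2))
print(proj("side",s["eef_pos"]+np.array([0,0,19])),proj("side",s["eef_pos"]+np.array([0,0,19-122])))
go([491,-311,s["eef_pos"][2]],down(50));go([491,-311,s["eef_pos"][2]],down(0));print(s["joints"])
E
```

```text
6.525 [623.95  41.34 184.95] [ 0.34 -0.47 -5.21] [-0.07 -0.04 -0.01] 8.33348142182848
canister_base [308. 273.] 0.77
canister_base [356. 259.] 0.19
canister_bar [308. 216.] 0.77
[312.36 217.68] [312.77 272.29]
travel [-124.8 -354.7   -3. ] ang [-0. -0.  0.]
travel [-124.8 -354.7   -3. ] ang [-0.   -0.    0.88]
[-0.55  0.39  0.5   1.77 -0.22  1.03  0.9 ]
```

View pics/s3.png

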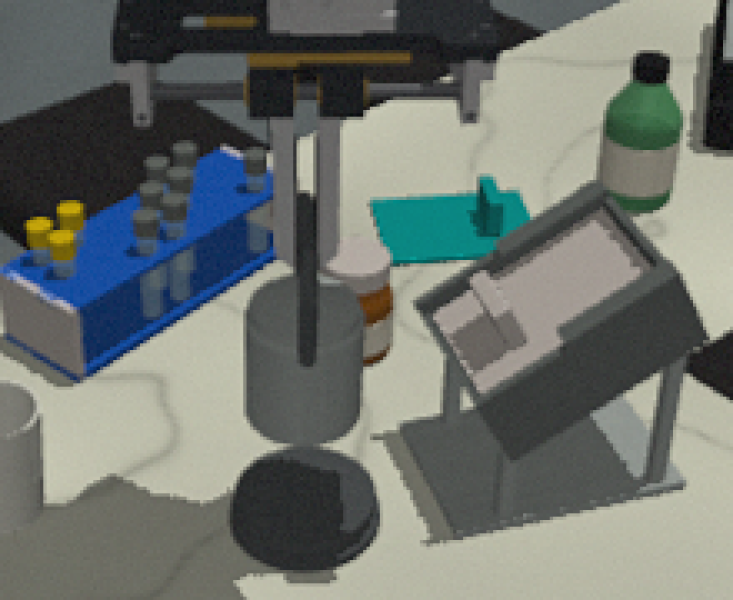

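The canister hangs upright, clear of the stand, with its base at side-image (308,273) where predicted. Next, lift it over the box and carry it to the mat.

Request:
move_arm(
  claw=[0, 0, 0, 0, 0, 0, 0, 0, 0, 0],
  travel=[
    [0, 0, -30],
    [0, 0, -70],
    [0, -5, -110],
    [-10, -30, -130],
    [-24, -68, -135],
    [-39, -110, -135],
    [-54, -153, -135],
    [-69, -196, -135],
    [-84, -239, -135],
    [-99, -282, -135],
  ],
  angular=[
    [0, 0, 0],
    [0, 0, 0],
    [0, 0, 0],
    [0, 0, 0],
    [0, 0, 0],
    [0, 0, 0],
    [0, 0, 0],
    [0, 0, 0],
    [0, 0, 0],
    [0, 0, 0],
  ],
)

```text
t: 7.92
eef_pos: [516.3, -240.6, 316.4]
orientation: [0.341, 0.94, -0.0, -0.001]
wrist_force: [0.1, -0.6, -4.2]
width: 8.9
gripper_force: 39.5
```

```bash
python3 - <<'E'
from h import *
s=r.sense();print(s["t"],s["eef_pos"],s["wrist_force"],s["width"],s["joints"]);go([491,-311,200],down(50))
E
```

```text
7.925 [ 516.34696133 -240.57063722  316.40185557] [ 0.10779862 -0.59081891 -4.24036354] 8.905736700279688 [-0.25795509  0.1930828   0.6861022   1.7334063  -0.12761895  1.26184076
  1.33337696]
travel [-25.8 -70.2 116.4] ang [-0.001 -0.001  0.003]
```

Request:
move_arm(
  claw=[0, 0, 0, 0, 0, 0, 0, 0, 0],
  travel=[
    [-12, -35, 0],
    [-25, -68, 10],
    [-26, -70, 45],
    [-26, -70, 85],
    [-26, -70, 125],
    [-26, -70, 165],
    [-26, -70, 190],
    [-26, -70, 200],
    [-26, -70, 200],
  ],
  angular=[
    [0, 0, 0],
    [0, 0, 0],
    [0, 0, 0],
    [0, 0, 0],
    [0, 0, 0],
    [0, 0, 0],
    [0, 0, 0],
    [0, 0, 0],
    [0, 0, 0],
  ],
)

```text
t: 9.05
eef_pos: [492.6, -309.4, 117.0]
orientation: [0.341, 0.94, -0.0, -0.001]
wrist_force: [-0.6, 0.2, -4.0]
width: 8.7
gripper_force: 40.0
```

```bash
python3 - <<'E'
from h import *
s=r.sense();print(s["t"],s["eef_pos"],s["wrist_force"],s["width"]);go([491,-311,106],down(50))
a=r.get_image("top");b=r.get_image("side");cv2.imwrite("pics/s4.png",np.hstack([cv2.resize(a[220:370,380:540],(320,300),interpolation=3),cv2.resize(b[130:310,400:560],(267,300),interpolation=3)])[:,:,::-1])
E
```

```text
9.05 [ 492.57322206 -309.39216623  116.99367445] [-0.63968323  0.18915289 -3.95496657] 8.685263806780993
travel [ 0.2 -2.2 11. ] ang [-0.001 -0.001  0.003]
```

View pics/s4.png

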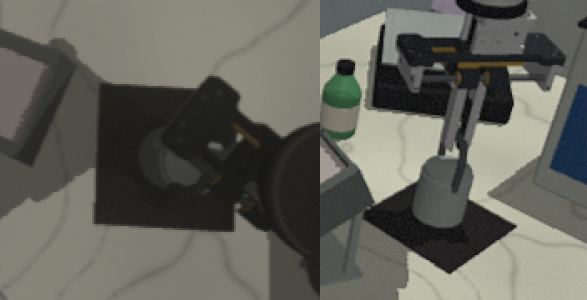

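The canister is over the middle of the mat, upright, about 11 mm up. Lower it slowly.

Request:
move_arm(
  claw=[0, 0, 0, 0, 0, 0],
  travel=[
    [0, 0, 2],
    [0, 0, 4],
    [0, 0, 6],
    [0, 0, 8],
    [0, 0, 9],
    [0, 0, 9],
  ],
  angular=[
    [0, 0, 0],
    [0, 0, 0],
    [0, 0, 0],
    [0, 0, 0],
    [0, 0, 0],
    [0, 0, 0],
  ],
)

```text
t: 9.9
eef_pos: [493.2, -309.1, 108.2]
orientation: [0.34, 0.94, -0.0, -0.0]
wrist_force: [0.5, 1.2, -5.0]
width: 8.8
gripper_force: 40.0
```

Request:
move_arm(
  claw=[0, 0, 0, 0],
  travel=[
    [0, 0, 1],
    [0, 0, 2],
    [0, 0, 3],
    [0, 0, 3],
  ],
  angular=[
    [0, 0, 0],
    [0, 0, 0],
    [0, 0, 0],
    [0, 0, 0],
  ],
)

```text
t: 10.4
eef_pos: [493.5, -309.8, 105.9]
orientation: [0.341, 0.94, -0.0, 0.001]
wrist_force: [-1.4, -1.3, 5.1]
width: 8.7
gripper_force: 40.0
```

Contact at +5 N, so release and rise.

Request:
move_arm(
  claw=[50, 50, 50, 50, 50, 50, 50, 50, 50],
  travel=[
    [0, 0, 0],
    [0, 0, 0],
    [0, 0, 0],
    [0, 0, 0],
    [0, 0, -15],
    [0, 0, -55],
    [0, 0, -110],
    [0, 0, -170],
    [0, 0, -200],
  ],
  angular=[
    [0, 0, 0],
    [0, 0, 0],
    [0, 0, 0],
    [0, 0, 0],
    [0, 0, 0],
    [0, 0, 0],
    [0, 0, 0],
    [0, 0, 0],
    [0, 0, 0],
  ],
)

```text
t: 11.52
eef_pos: [493.5, -309.9, 309.6]
orientation: [0.341, 0.94, 0.0, 0.002]
wrist_force: [0.5, -0.0, -0.7]
width: 50.0
gripper_force: 0.0
```

```bash
cat >> h.py <<'E'
def lid(yaw=-114.3,sl=28):
    a=np.radians(yaw);s=np.radians(sl);u=np.array([np.cos(a),np.sin(a),0])
    lx=u*np.cos(s)+[0,0,np.sin(s)];lz=-u*np.sin(s)+[0,0,np.cos(s)]
    y=-lx;z=-lz;return R.from_matrix(np.c_[np.cross(y,z),y,z]),lx,np.cross(lz,lx),lz
E
python3 - <<'E'
from h import *
s=r.sense();print(s["t"],s["eef_pos"],s["wrist_force"],s["width"],s["joints"])
Rt,lx,ly,lz=lid();X=np.array([581.5,-64,131])+lz*110;print(X,lx,lz);go(X,Rt);go(X+[0,0,40],Rt)
E
```

```text
11.525 [ 493.53131583 -309.91374369  309.5572065 ] [ 0.47102208 -0.01027542 -0.73039309] 50.00378785324119 [-0.1562827   0.22961069  0.73569412  1.72139725 -0.16289469  1.2486759
  1.49279263]
[602.75137179 -16.93342873 228.12423521] [-0.36334561 -0.80472133  0.46947156] [0.19319429 0.42787792 0.88294759]
travel [104.2 294.8  81.5] ang [ 0.487 -0.062 -0.267]
travel [104.1 294.8  41.5] ang [ 0.487 -0.062 -0.267]
```

Request:
move_arm(
  claw=[50, 50, 50, 50, 50, 50, 50, 50, 50, 50],
  travel=[
    [17, 48, -10],
    [34, 96, -10],
    [51, 144, 0],
    [68, 192, 20],
    [85, 240, 45],
    [104, 295, 70],
    [104, 295, 82],
    [104, 295, 82],
    [104, 295, 82],
    [104, 295, 82],
  ],
  angular=[
    [0, 0, 0],
    [0.1, -0.01, -0.05],
    [0.2, -0.02, -0.1],
    [0.3, -0.04, -0.16],
    [0.4, -0.05, -0.22],
    [0.487, -0.062, -0.267],
    [0.487, -0.062, -0.267],
    [0.487, -0.062, -0.267],
    [0.487, -0.062, -0.267],
    [0.487, -0.062, -0.267],
  ],
)

```text
t: 12.78
eef_pos: [602.3, -17.2, 224.7]
orientation: [0.205, 0.949, -0.236, -0.052]
wrist_force: [0.6, -0.2, 0.2]
width: 50.3
gripper_force: 0.0
```

```bash
python3 - <<'E'
from h import *
np.set_printoptions(precision=2,suppress=True)
s=r.sense();print(s["t"],s["eef_pos"],s["joints"])
P=r.camera_params("wrist");save("wrist","w5.png")
Rt,lx,ly,lz=lid();G=np.array([581.5,-64,131]);go(G+lz*110,Rt)
L=G-22*lz-35*lx
print("pred grip",proj("wrist",G,P),"center",proj("wrist",G+26*lx-18*lz,P),"lip",proj("wrist",L,P))
for n in ["lid_grip","lid_center","box_lip"]:
    for q in r.spot_point("wrist",n)[:3]:print(n,np.round(q["point"]),round(q["p"],2))
for q in r.regions_of("wrist","lid_grip")[:3]:
    ys,xs=np.nonzero(q["pixels"]);print(q["p"],q["box"],cv2.minAreaRect(np.c_[xs,ys].astype(np.float32)))
print("plate corners pred",[np.round(proj("wrist",G-18*lz+26*lx+i*60*lx+j*44*ly,P)).tolist() for i,j in [(-1,-1),(-1,1),(1,1),(1,-1)]])
print("handle top pred",[np.round(proj("wrist",G+12*lz+i*6*lx+j*20*ly,P)).tolist() for i,j in [(-1,-1),(-1,1),(1,1),(1,-1)]])
E
```

```text
12.775 [602.34 -17.23 224.73] [-0.68  0.52  0.55  1.62  0.15  1.35  0.94]
travel [-0.4 -1.5 -3.3] ang [ 0. -0.  0.]
pred grip [315.7  245.48] center [286.95 240.9 ] lip [354.02 239.85]
lid_grip [506.  39.] 0.94
lid_grip [319. 245.] 0.91
lid_grip [284. 396.] 0.63
lid_center [304. 392.] 0.66
lid_center [290. 240.] 0.63
lid_center [479.  33.] 0.63
box_lip [127. 234.] 0.71
box_lip [354. 238.] 0.67
0.83 [271.6, 381.8, 80.3, 41.1] ((308.408935546875, 398.87310791015625), (78.96202850341797, 40.63701629638672), 1.1934894323349)
0.82 [223.4, 189.4, 133.7, 95.6] ((288.5, 237.0), (94.0, 133.0), 90.0)
0.79 [398.6, 0.7, 176.6, 111.0] ((486.7456970214844, 29.83452606201172), (136.86761474609375, 125.85311126708984), 29.47589111328125)
plate corners pred [[355.0, 192.0], [352.0, 287.0], [224.0, 287.0], [217.0, 192.0]]
handle top pred [[323.0, 225.0], [323.0, 272.0], [309.0, 272.0], [308.0, 225.0]]
```

View pics/w5.png

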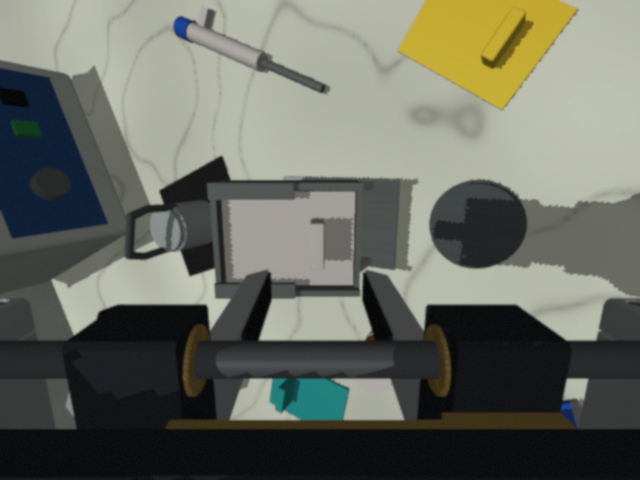

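The wrist view shows the white plate with columns 223–357 and rows 190–286, and its handle at (316,245). That is where my model puts it, so the pose and yaw are confirmed. The yellow plate at (490,40) and the turquoise one at (305,393) are the look-alikes. The canister stands on the mat at left, upright.

Request:
move_arm(
  claw=[50, 50, 50, 50, 50, 50],
  travel=[
    [0, 0, 40],
    [0, 1, 75],
    [0, 1, 100],
    [0, 1, 110],
    [0, 1, 110],
    [0, 1, 110],
  ],
  angular=[
    [0, 0, 0],
    [0, 0, 0],
    [0, 0, 0],
    [0, 0, 0],
    [0, 0, 0],
    [0, 0, 0],
  ],
)

```text
t: 13.78
eef_pos: [581.7, -61.5, 126.5]
orientation: [0.203, 0.949, -0.236, -0.052]
wrist_force: [1.1, -0.9, -0.8]
width: 50.2
gripper_force: 0.0
```

```bash
python3 - <<'E'
from h import *
np.set_printoptions(precision=2,suppress=True)
s=r.sense();print(s["t"],s["eef_pos"],s["wrist_force"])
Rt,lx,ly,lz=lid();G=np.array([581.5,-64,131]);go(G-lz*14,Rt)
E
```

```text
13.775 [581.71 -61.53 126.51] [ 1.1  -0.89 -0.76]
travel [-0.8 -4.2 11.1] ang [ 0. -0.  0.]
```

Request:
move_arm(
  claw=[50, 50, 50, 0, 0, 0, 0, 0, 0, 0],
  travel=[
    [0, -3, 5],
    [0, -3, 9],
    [0, -3, 9],
    [0, -3, 9],
    [0, -3, 9],
    [0, -3, 9],
    [0, -3, 9],
    [0, -3, 9],
    [0, -3, 9],
    [0, -3, 9],
  ],
  angular=[
    [0, 0, 0],
    [0, 0, 0],
    [0, 0, 0],
    [0, 0, 0],
    [0, 0, 0],
    [0, 0, 0],
    [0, 0, 0],
    [0, 0, 0],
    [0, 0, 0],
    [0, 0, 0],
  ],
  grip_force=35,
)

```text
t: 15.02
eef_pos: [578.1, -68.3, 119.2]
orientation: [0.203, 0.949, -0.236, -0.053]
wrist_force: [-0.1, 0.8, 0.3]
width: 11.7
gripper_force: 35.0
```

```bash
python3 - <<'E'
from h import *
np.set_printoptions(precision=2,suppress=True)
s=r.sense();print(s["t"],s["eef_pos"],s["wrist_force"],s["wrist_torque"],s["width"])
Rt,lx,ly,lz=lid();G=np.array([581.5,-64,131]);go(G-lz*14,Rt)
E
```

```text
15.025 [578.13 -68.26 119.21] [-0.09  0.85  0.25] [ 0.49 -0.19 -0.06] 11.685995292920754
travel [-1.3 -0.9  1.1] ang [-0. -0.  0.]
```

Handle gripped (11.7 mm). Raise 8 mm square to the slope.

Request:
move_arm(
  claw=[0, 0, 0, 0],
  travel=[
    [0, 0, -3],
    [0, 0, -6],
    [0, 0, -8],
    [0, 0, -8],
  ],
  angular=[
    [0, 0, 0],
    [0, 0, 0],
    [0, 0, 0],
    [0, 0, 0],
  ],
)

```text
t: 15.52
eef_pos: [579.8, -64.8, 126.4]
orientation: [0.203, 0.949, -0.236, -0.053]
wrist_force: [-0.5, -0.9, -1.4]
width: 12.0
gripper_force: 35.0
```

```bash
python3 - <<'E'
from h import *
np.set_printoptions(precision=2,suppress=True)
s=r.sense();print(s["t"],s["eef_pos"],s["wrist_force"],s["wrist_torque"],s["width"])
Rt,lx,ly,lz=lid();print(Rt.inv().apply(s["eef_pos"]-np.array([578.13,-68.26,119.21])))
a=r.get_image("side");cv2.imwrite("pics/s6.png",cv2.resize(a[150:310,290:460],(638,600),interpolation=3)[:,:,::-1])
E
```

```text
15.525 [579.8  -64.79 126.39] [-0.45 -0.87 -1.37] [ 0.49 -0.25  0.01] 12.040646225872887
[-0.09  0.02 -8.14]
```

View pics/s6.png

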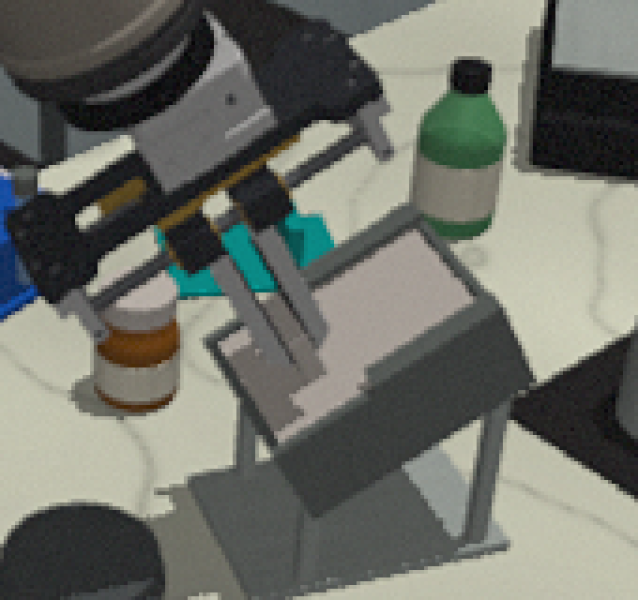

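The side view shows the lid raised evenly in the box, gripped by its handle and now level with the lip. Slide it down-slope.

Request:
move_arm(
  claw=[0, 0, 0, 0],
  travel=[
    [0, 6, 0],
    [0, 14, 0],
    [0, 22, 0],
    [0, 22, 0],
  ],
  angular=[
    [0, 0, 0],
    [0, 0, 0],
    [0, 0, 0],
    [0, 0, 0],
  ],
)

```text
t: 16.08
eef_pos: [587.7, -46.4, 115.3]
orientation: [0.203, 0.949, -0.237, -0.053]
wrist_force: [-0.5, -1.5, -2.5]
width: 11.7
gripper_force: 35.0
```

```bash
python3 - <<'E'
from h import *
np.set_printoptions(precision=2,suppress=True)
s=r.sense();print(s["t"],s["wrist_force"],s["wrist_torque"],s["width"])
Rt,lx,ly,lz=lid();print(Rt.inv().apply(s["eef_pos"]-np.array([578.13,-68.26,119.21])),Rt.inv().apply(s["wrist_force"]))
E
```

```text
16.075 [-0.51 -1.49 -2.53] [ 0.52 -0.24  0.03] 11.707268595929941
[ 0.25 22.91 -7.78] [-0.15 -0.2   2.97]
```

Free sliding, low forces. Continue to 77 mm, then lift square to the slope.

Request:
move_arm(
  claw=[0, 0, 0, 0, 0, 0, 0],
  travel=[
    [0, 10, 0],
    [0, 20, 0],
    [0, 30, 0],
    [0, 40, 0],
    [0, 50, 0],
    [0, 55, 0],
    [0, 55, 0],
  ],
  angular=[
    [0, 0, 0],
    [0, 0, 0],
    [0, 0, 0],
    [0, 0, 0],
    [0, 0, 0],
    [0, 0, 0],
    [0, 0, 0],
  ],
)

```text
t: 16.95
eef_pos: [607.5, -2.7, 89.8]
orientation: [0.203, 0.949, -0.237, -0.053]
wrist_force: [-0.2, 0.7, -1.7]
width: 12.1
gripper_force: 35.0
```

```bash
python3 - <<'E'
from h import *
np.set_printoptions(precision=2,suppress=True)
s=r.sense();print(s["t"],s["eef_pos"],s["joints"])
Rt,lx,ly,lz=lid();print(Rt.inv().apply(s["eef_pos"]-np.array([578.13,-68.26,119.21])),Rt.inv().apply(s["wrist_force"]))
E
```

```text
16.95 [607.47  -2.66  89.85] [-0.66  0.67  0.5   1.69  0.09  1.14  0.89]
[ 0.25 77.23 -7.81] [0.44 1.27 1.21]
```

Request:
move_arm(
  claw=[0, 0, 0, 0, 0, 0],
  travel=[
    [0, 0, -10],
    [0, 0, -30],
    [0, 0, -60],
    [0, 0, -95],
    [0, 0, -120],
    [0, 0, -120],
  ],
  angular=[
    [0, 0, 0],
    [0, 0, 0],
    [0, 0, 0],
    [0, 0, 0],
    [0, 0, 0],
    [0, 0, 0],
  ],
)

```text
t: 17.7
eef_pos: [632.1, 49.2, 197.8]
orientation: [0.203, 0.949, -0.235, -0.052]
wrist_force: [-0.9, -0.4, -1.9]
width: 11.5
gripper_force: 35.0
```

```bash
python3 - <<'E'
from h import *
np.set_printoptions(precision=2,suppress=True)
s=r.sense();print(s["t"],s["eef_pos"],s["joints"],s["wrist_force"],s["width"])
# tray corners (outline at rim) -> yaw
c=np.array([[433.3,412.4],[635,405.1],[623.8,240.1],[422.1,250]])
d=(c[1]-c[0])+(c[2]-c[3]);print("tray long angle",np.degrees(np.arctan2(d[1],d[0])),c.mean(0))
# lid down: lid x along tray x axis +-; tool y=-lid x
C=np.array([528.5,326.5])
for ang in (-2.7,177.3):
    a=np.radians(ang);y=np.array([np.cos(a),np.sin(a)])   # tool y direction = low end direction = handle offset
    X=[*(C+26*y),120];print(ang,X);go(X,down(ang))
E
```

```text
17.7 [632.12  49.17 197.78] [-0.71  0.61  0.51  1.53  0.1   1.38  0.88] [-0.88 -0.39 -1.93] 11.521145478294915
tray long angle -2.441474627863505 [528.55 326.9 ]
-2.7 [np.float64(554.4711367490112), np.float64(325.2752322815493), 120]
travel [183.9 231.  -33.8] ang [-0.43  0.29  1.17]
177.3 [np.float64(502.52886325098876), np.float64(327.7247677184507), 120]
travel [232.3 214.2 -24.8] ang [-0.32 -0.47 -1.9 ]
```

Request:
move_arm(
  claw=[0, 0, 0, 0, 0, 0, 0, 0, 0, 0],
  travel=[
    [15, 20, -20],
    [40, 50, -40],
    [66, 83, -45],
    [92, 116, -45],
    [118, 148, -42],
    [144, 181, -38],
    [170, 214, -35],
    [184, 231, -34],
    [184, 231, -34],
    [184, 231, -34],
  ],
  angular=[
    [-0.03, 0.02, 0.08],
    [-0.08, 0.056, 0.226],
    [-0.136, 0.092, 0.37],
    [-0.192, 0.13, 0.523],
    [-0.249, 0.168, 0.677],
    [-0.305, 0.206, 0.83],
    [-0.362, 0.244, 0.984],
    [-0.42, 0.283, 1.143],
    [-0.43, 0.29, 1.17],
    [-0.43, 0.29, 1.17],
  ],
)

```text
t: 18.95
eef_pos: [553.6, 323.3, 118.4]
orientation: [0.723, 0.691, -0.001, -0.001]
wrist_force: [-0.6, -0.7, -1.0]
width: 11.3
gripper_force: 35.0
```

```bash
python3 - <<'E'
from h import *
np.set_printoptions(precision=2,suppress=True)
s=r.sense();print(s["t"],s["eef_pos"],s["joints"],s["wrist_force"],s["width"])
go([554.5,325,60],down(-2.5))
E
```

```text
18.95 [553.63 323.32 118.43] [-1.1   0.54  0.65  1.79 -0.39  0.95 -0.33] [-0.57 -0.73 -1.  ] 11.25377752765053
travel [ 1.8  1.  58.4] ang [-0.  0. -0.]
```

Request:
move_arm(
  claw=[0, 0, 0, 0],
  travel=[
    [2, 0, 30],
    [2, 0, 60],
    [2, 0, 75],
    [2, 0, 75],
  ],
  angular=[
    [0, 0, 0],
    [0, 0, 0],
    [0, 0, 0],
    [0, 0, 0],
  ],
)

```text
t: 19.45
eef_pos: [553.6, 325.6, 42.7]
orientation: [0.724, 0.69, -0.002, -0.001]
wrist_force: [-0.6, -0.2, -0.3]
width: 11.7
gripper_force: 35.0
```

```bash
python3 - <<'E'
from h import *
np.set_printoptions(precision=2,suppress=True)
s=r.sense();print(s["t"],s["eef_pos"],s["wrist_force"],s["width"])
b=r.get_image("side");cv2.imwrite("pics/s7.png",cv2.resize(b[250:480,60:380],(800,575),interpolation=3)[:,:,::-1])
E
```

```text
19.45 [553.55 325.59  42.73] [-0.57 -0.21 -0.34] 11.73965438258397
```

View pics/s7.png

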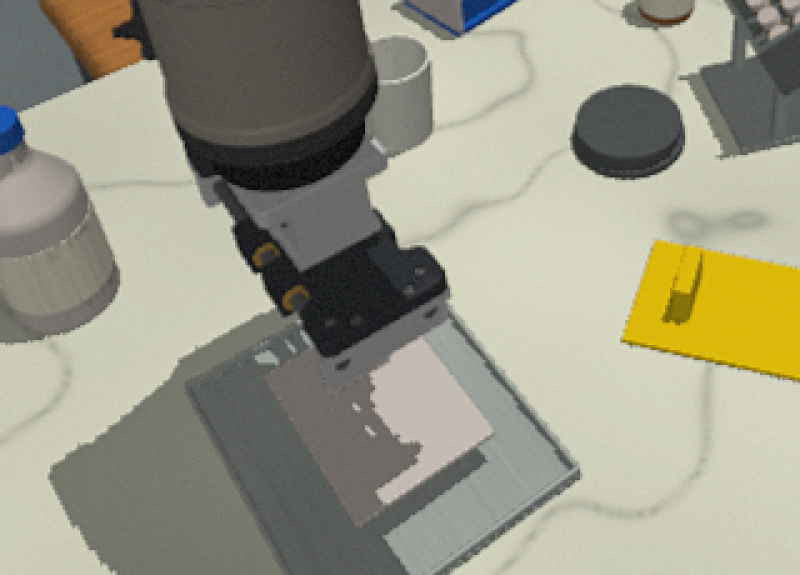

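The side crop shows the lid level, handle up and over the tray interior with margin all round. Lower it gently.

Request:
move_arm(
  claw=[0, 0, 0, 0, 0, 0],
  travel=[
    [0, 0, 8],
    [0, 0, 16],
    [0, 0, 22],
    [0, 0, 25],
    [0, 0, 27],
    [0, 0, 27],
  ],
  angular=[
    [0, 0, 0],
    [0, 0, 0],
    [0, 0, 0],
    [0, 0, 0],
    [0, 0, 0],
    [0, 0, 0],
  ],
)

```text
t: 20.25
eef_pos: [553.1, 326.6, 17.1]
orientation: [0.724, 0.69, -0.001, -0.001]
wrist_force: [-7.2, -2.9, 15.0]
width: 11.3
gripper_force: 35.0
```

Contact came earlier than expected, so I'll back off 2 mm and look.

Request:
move_arm(
  claw=[0, 0],
  travel=[
    [0, 0, -1.5],
    [0, 0, -1.5],
  ],
  angular=[
    [0, 0, 0],
    [0, 0, 0],
  ],
)

```text
t: 20.5
eef_pos: [553.3, 326.7, 17.8]
orientation: [0.724, 0.69, -0.001, -0.001]
wrist_force: [0.2, 0.6, -0.3]
width: 11.7
gripper_force: 35.0
```

```bash
python3 - <<'E'
from h import *
np.set_printoptions(precision=2,suppress=True)
s=r.sense();print(s["t"],s["eef_pos"],s["wrist_force"],s["wrist_torque"],s["width"])
b=r.get_image("side");P=r.camera_params("wrist");w=r.get_image("wrist")
cv2.imwrite("pics/s8.png",np.hstack([cv2.resize(b[330:480,110:310],(400,300),interpolation=3),cv2.resize(w,(400,300))])[:,:,::-1])
E
```

```text
20.5 [553.31 326.68  17.8 ] [ 0.17  0.55 -0.3 ] [-0.11  0.03 -0.01] 11.743859194111039
```

View pics/s8.png

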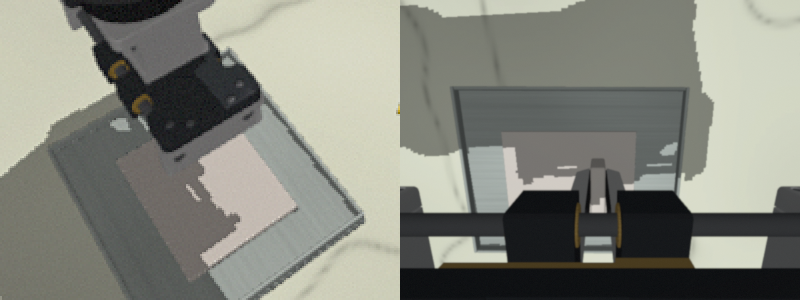

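The lid lies inside the tray, practically on the floor and well clear of the rim on all sides. Settle 1 mm, release and rise.

Request:
move_arm(
  claw=[0, 0, 16, 20, 28, 40, 40, 40, 40, 40],
  travel=[
    [0, 0, 0.7],
    [0, 0, 0.7],
    [0, 0, 0.7],
    [0, 0, 0.7],
    [0, 0, 0.7],
    [0, 0, 0.7],
    [0, 0, -15],
    [0, 0, -50],
    [0, 0, -100],
    [0, 0, -150],
  ],
  angular=[
    [0, 0, 0],
    [0, 0, 0],
    [0, 0, 0],
    [0, 0, 0],
    [0, 0, 0],
    [0, 0, 0],
    [0, 0, 0],
    [0, 0, 0],
    [0, 0, 0],
    [0, 0, 0],
  ],
)

```text
t: 21.85
eef_pos: [553.6, 326.2, 170.2]
orientation: [0.724, 0.69, -0.001, -0.001]
wrist_force: [1.3, 0.6, -0.2]
width: 39.9
gripper_force: 0.0
```

Request:
move_arm(
  claw=[40, 40, 40, 40],
  travel=[
    [30, 0, -40],
    [80, 0, -40],
    [80, 0, -40],
    [80, 0, -40],
  ],
  angular=[
    [0, 0, 0],
    [0, 0, 0],
    [0, 0, 0],
    [0, 0, 0],
  ],
)

```text
t: 22.35
eef_pos: [557.6, 405.7, 208.3]
orientation: [0.724, 0.69, -0.001, -0.001]
wrist_force: [0.2, 0.4, -0.7]
width: 40.3
gripper_force: 0.0
```

```bash
python3 - <<'E'
from h import *
np.set_printoptions(precision=2,suppress=True)
s=r.sense();print(s["t"],s["eef_pos"],s["wrist_force"],s["width"])
for n,z in [("jar",0),("beaker",0),("canister_base",4),("lid_center",5)]:
    a=r.get_image("top") if n=="jar" else a
    print(n,[(np.round(q["point"]),atz("top",q["point"],z)) for q in r.spot_point("top",n)[:3]])
b=r.get_image("side")
cv2.imwrite("pics/s9.png",cv2.resize(b,(800,600),interpolation=3)[:,:,::-1])
E
```

```text
22.35 [557.57 405.73 208.28] [ 0.18  0.41 -0.73] 40.26321622231769
jar [(array([363., 186.]), array([731.59, -98.78,   0.  ]))]
beaker []
canister_base [(array([462., 298.]), array([ 490.05, -309.63,    4.  ]))]
lid_center [(array([266., 312.]), array([459.37, 108.21,   5.  ])), (array([428., 159.]), array([ 792. , -241.4,    5. ])), (array([166., 280.]), array([526.28, 323.27,   5.  ]))]
```

View pics/s9.png

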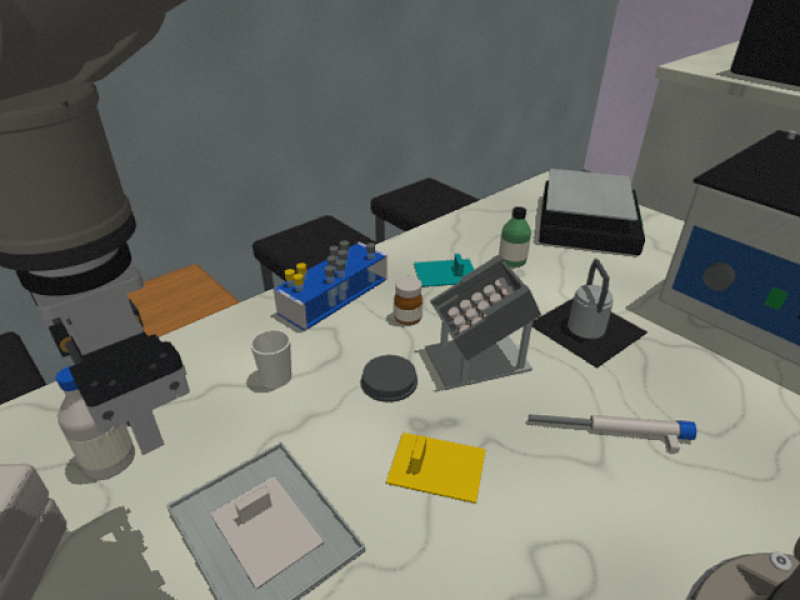

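The final view shows the lid flat with its handle up at (265,530), inside the tray. The canister stands upright on the mat at (590,310), the box is open, and the jar and beaker are where they were.

```bash
python3 -c "
from workcell import r
print(r.hand_in())"
```

```text
the job is handed in; nothing more can be done
None
```

I handed the job in at about 22 s: the canister stands upright on the mat, the lid lies flat with its handle up inside the tray, and the jar and beaker look unmoved.

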